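# Find the concealed catch and spring the recorder's battery hatch

### The arm

A 6-joint arm with a two-finger parallel gripper is mounted at the origin on the work surface. World frame = base frame: x ahead of the robot, y to its left, z up, the work surface at z = 0. Lengths are in mm, angles in rad, forces in N, time in s.
With the tool pointing down it reaches from about 350 to 775 mm from the base axis. Payload 7.3 kg.
Tool frame: the origin (TCP) lies at the very end of the fingers, on their centre line; the grasp point (between the pads) lies 19 mm behind it (bot.tcp_to_grasp is the distance from the TCP to the grasp point, in mm); z points along the fingers, y is the direction in which the jaws open and shut (so a half turn about z gives the same grasp; the last joint's range is limited). The gripper opens to 92 mm and grips with 3 to 60 N. Pads are 19 mm wide; open, the fingers measure 130 mm over their backs; the gripper's body (75 mm by 190 mm) begins 47 mm behind the grasp point.
Start: joints at [1.107, 0.342, 1.524, -0, 1.275, -0.146], TCP at [164.038, 498.738, 192.341] pointing down, gripper open.
Joint ranges: [-2.53, 2.53], [-0.77, 2.02], [0.04, 2.7], [-1, 4.14], [0.28, 2.66], [-3.11, 3.11]. Speed limits (rad/s): [2.57, 2.57, 3.14, 3.14, 3.14, 3.14].

### API

Orientations are given as [roll, pitch, yaw] about the fixed x, y, z axes, in that order (R = Rz(yaw) Ry(pitch) Rx(roll)).
In Python, from plant import bot gives the robot as it stands. The module is installed in compiled form; this text tells all that it offers.
- The arm moves only by the tool carry_out, never from a script. Its argument "motion" is a list of rows, each a list of 5 numbers: the closure, from 0 (fully open) to 1 (shut), then the shift along the tool's x, y, z in mm, then the turn about the tool's z in degrees. In form: [[claw, dx, dy, dz, spin], ...]. A call has 1 to 10 rows; each row is the pose to reach, as a shift and turn from the pose measured when the call began, along the tool's axes at that moment; what a row does not reach only later rows make up. A row lasts 1/8 s, in which the tool goes at most 62.5 mm and 10.7 degrees, less where a joint would pass 70% of its speed; a pose out of reach is approached as far as the arm can. A call with a gripper value outside its range is refused whole. The fingers move at their own pace and stop on an object; the grip force is fixed at half the most. Time passes only in rows, so rows that repeat a pose let the fingers close. It gives the time, the measured TCP pose, the force and the opening at its end, in the units of the state.
- bot.get_obs(): the state, without advancing time (a new reading comes with each control period).
- bot.capture(name): name is "side" or "top"; returns a dict with "color" (420x560x3 uint8, red, green, blue), "depth" (420x560 float32, mm along the optical axis (not along the pixel's ray), 0 where there is no reading), "K" (3x3 intrinsics, pixels), "camera_from_world" (4x4, takes a point from world to camera coordinates). Camera axes: x right, y down, z forward; pixel columns grow to the right and rows downward; lengths in mm; the calibration is good to about 2 mm. A picture is of the moment at which its call begins.
- bot.close_job(): hands the job in, once; it reports no verdict.
The state is a dict: "time": time; "joint_positions": joint angles; "dq": joint speeds; "tau": joint torques, N m; "tool_pos": TCP position; "tcp_rot": TCP orientation; "contact_force": force on the tool from outside, world axes, zero at the start; "moment": the same for the moment, N m; "grip_width": finger opening in mm.
Only numpy, scipy, OpenCV 4.12 (cv2) and the standard library are available. Lean on these libraries where they do the work, as an engineer would, in place of code of your own. Each camera call takes 0.05 s, during which the arm holds its last target.

### The job

One of the four identical flush plates in the top panel of the grey recorder case is the concealed catch of its battery hatch. Feel across the plates with the fingertips until you find the one that gives, press it in until the hatch springs up, then take the hand away and leave the hatch standing open. Pick nothing up and leave the foot, standoff, puck and ceramic block where they stand.

Things in the scene. Friction and masses are not known exactly. Their poses are not given: they have to be found in the camera images.
- case: Grey instrument case fixed to the granite shelf, 200 mm (its x) by 290 mm (its y) by 70 mm high, flat top panel. Origin: centre of its underside on the shelf; z up, x towards the hatch side, which faces away from the robot, yaw up to about 0.4 rad. It cannot be shifted.
- plate1 (a point): Point at panel height, 70 mm above the shelf, over the centre of bay 1 of 4 in the row along the case's near side (case frame x -52 mm, y -96 mm). Each bay is a 50 mm square opening filled by a 48 mm square bare aluminium plate lying flush (0.5 mm below the panel), sides along the case's axes. The four plates look alike: three are rigid blanks, one (a different one each time) is the catch. Same axes as the case.
- plate2 (a point): Point at panel height, 70 mm above the shelf, over the centre of bay 2 of 4 in the row along the case's near side (case frame x -52 mm, y -32 mm). Each bay is a 50 mm square opening filled by a 48 mm square bare aluminium plate lying flush (0.5 mm below the panel), sides along the case's axes. The four plates look alike: three are rigid blanks, one (a different one each time) is the catch. Same axes as the case.
- plate3 (a point): Point at panel height, 70 mm above the shelf, over the centre of bay 3 of 4 in the row along the case's near side (case frame x -52 mm, y 32 mm). Each bay is a 50 mm square opening filled by a 48 mm square bare aluminium plate lying flush (0.5 mm below the panel), sides along the case's axes. The four plates look alike: three are rigid blanks, one (a different one each time) is the catch. Same axes as the case.
- plate4 (a point): Point at panel height, 70 mm above the shelf, over the centre of bay 4 of 4 in the row along the case's near side (case frame x -52 mm, y 96 mm). Each bay is a 50 mm square opening filled by a 48 mm square bare aluminium plate lying flush (0.5 mm below the panel), sides along the case's axes. The four plates look alike: three are rigid blanks, one (a different one each time) is the catch. Same axes as the case.
- catch (a joint): Travel of the catch plate, m: 0 flush, 0.005 fully in. It moves straight down against a spring (about 2 N at first, 5 to 6 N fully in) and comes back when let go. The hatch is freed at about 0.003 to 0.004. This reading does not tell which bay it is in.
- hatch (a joint): Angle of the battery hatch, rad: 0 shut and flush, 0.45 fully open. Bare aluminium flap, 78 mm (case x) by 118 mm (case y), hinged along its edge at case x 84 mm, centred at case y 0. When the catch frees it, its own spring lifts the edge nearest the plates about 34 mm above the panel, in roughly a second, and it stays up. It cannot be opened otherwise. Shut, that edge lies 58 mm from the line of the plates' centres.
- foot: Bystander: brass leveling foot standing on the panel beside the hatch, at the +y end; 36 mm across, 34 mm tall, loose. Origin at its underside.
- standoff: Bystander: stainless hex standoff standing on the panel beside the hatch, at the -y end; 16 mm across flats, 36 mm tall, loose. Origin at its underside.
- puck: Bystander: black anodized sensor puck on the shelf beside the case's +y end; 68 mm across, 30 mm tall, loose. Origin at its underside.
- block: Bystander: white ceramic insulating block on the shelf beside the case's -y end; 50 x 70 x 35 mm, loose. Origin at its underside.

How it is judged (in metres and radians):
On the way:
1. the catch plate is pressed in far enough to free the hatch (2.5 mm) (value of joint catch above 0.0025 m), for 0.02 s.
At the end, for the whole second after the job is handed in: The hatch stands open (over 0.3 rad), the catch plate is let go and back flush (within 1 mm), and the four bystanders stand upright within 10 mm of where they were (value of joint hatch above 0.3 rad and value of joint catch below 0.001 m and distance of each of foot, standoff, puck, block from where it was at the start of the episode below 0.01 m and angle between each of foot, standoff, puck, block's own z axis and vertical below 0.52 rad); the robot touches nothing.
It fails at once if the brass foot is moved more than 10 mm, lifted or knocked over (30 degrees) (distance of foot from where it was at the start of the episode above 0.01 m or angle between foot's own z axis and vertical above 0.52 rad).
It fails at once if the standoff is moved more than 10 mm, lifted or knocked over (30 degrees) (distance of standoff from where it was at the start of the episode above 0.01 m or angle between standoff's own z axis and vertical above 0.52 rad).
It fails at once if the puck is moved more than 10 mm, lifted or knocked over (30 degrees) (distance of puck from where it was at the start of the episode above 0.01 m or angle between puck's own z axis and vertical above 0.52 rad).
It fails at once if the ceramic block is moved more than 10 mm, lifted or knocked over (30 degrees) (distance of block from where it was at the start of the episode above 0.01 m or angle between block's own z axis and vertical above 0.52 rad).
It also fails if it takes over 48 s, if anything falls off the work surface, if the arm or the gripper's body presses on something with over 40 N, if the wrist force passes 120 N, or if a joint passes its speed limit or range.

## Working session

There is one attempt and no reset: what is moved stays moved. The work goes in short steps, Python scripts to look and compute and a tool call to move; the robot and the scene stay as the last step left them, time stands still between calls to the robot, and variables do not carry over. Pictures are saved under pics/ and viewed, and the job is handed in when it is done.

Besides the shell and the picture viewer there is one more tool, called after "Request:" as name([rows], argument=value, ...), one row to a line, values as JSON. carry_out: Moves the arm, as the interface text tells. Its arguments: {"type":"object","properties":{"motion":{"type":"array","items":{"type":"array","items":{"type":"number"}}}},"required":["motion"]}

```bash
mkdir -p pics
python3 - <<'E'
from plant import bot
import cv2,numpy as np
print(bot.get_obs())
for n in("side","top"):
    c=bot.capture(n);np.savez(f"{n}0.npz",**c)
    cv2.imwrite(f"pics/{n}0.png",c["color"][:,:,::-1]);print(n,c["K"],c["camera_from_world"])
E
```

```text
{'time': 0.0, 'joint_positions': array([ 1.10698959e+00,  3.42706782e-01,  1.52505394e+00, -3.84231882e-06,
        1.27541465e+00, -1.45984881e-01]), 'dq': array([-0.00051081, -0.00089716,  0.00120624,  0.00129414,  0.00097202,
        0.00021067]), 'tau': array([-1.49016258e-03, -4.31244743e+01, -2.44213915e+01,  7.17689632e-02,
        5.60668192e-02, -1.29907166e-04]), 'tool_pos': array([163.81528534, 498.27862367, 191.6404078 ]), 'tcp_rot': array([-3.14002624e+00, -2.26597997e-04,  2.82377174e+00]), 'contact_force': array([-0.24773242,  0.20709025, -0.50235516]), 'moment': array([-0.01088025, -0.03904285, -0.00890565]), 'grip_width': 91.7525434563661}
side [[386.1373885    0.         278.9433026 ]
 [  0.         386.1373885  208.33352793]
 [  0.           0.           1.        ]] [[ 9.70048173e-01 -2.42434703e-01 -1.52301125e-02 -5.71048581e+02]
 [-1.53652548e-01 -5.63828304e-01 -8.11473067e-01  1.84739361e+02]
 [ 1.88142064e-01  7.89508112e-01 -5.84191326e-01  6.58895710e+02]
 [ 0.00000000e+00  0.00000000e+00  0.00000000e+00  1.00000000e+00]]
top [[517.28482942   0.         286.88899793]
 [  0.         517.28482942 207.64004607]
 [  0.           0.           1.        ]] [[ 2.14918264e-02 -9.99768471e-01 -1.05139408e-03  2.31608825e+01]
 [-9.94469438e-01 -2.12697531e-02 -1.02850056e-01  5.87796463e+02]
 [ 1.02803881e-01  3.25601484e-03 -9.94696316e-01  1.21137631e+03]
 [ 0.00000000e+00  0.00000000e+00  0.00000000e+00  1.00000000e+00]]
```

View pics/side0.png

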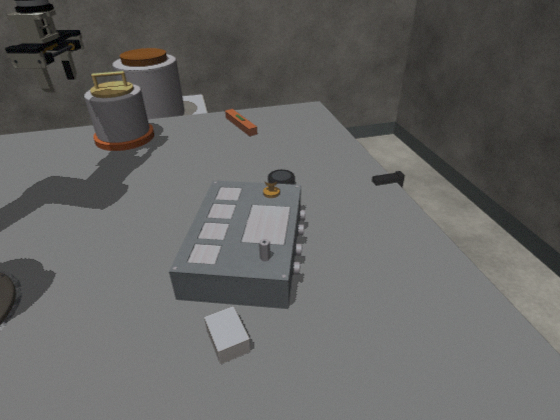

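View pics/top0.png

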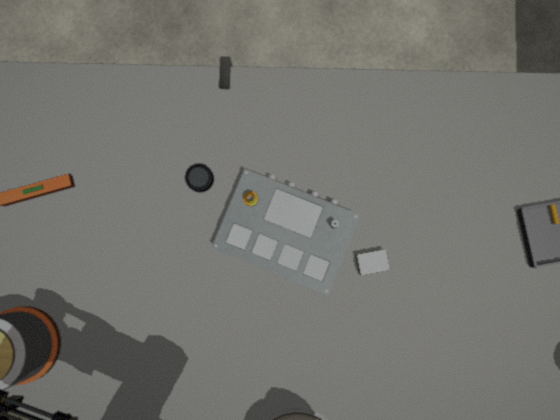

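The top view shows the plate row at px (239,237), (265,247), (291,257) and (317,267). The hatch is at (293,213), the foot at (250,198) and the standoff at (334,223). I'll measure these next.

```bash
cat > h.py <<'E'
import numpy as np,cv2
def ray(c,u,v,z):
    K=c["K"];T=c["camera_from_world"];R=T[:3,:3];o=-R.T@T[:3,3]
    d=R.T@np.linalg.solve(K,[u,v,1.]);return o+d*(z-o[2])/d[2]
def dep(c,u,v):
    d=c["depth"][int(v)-2:int(v)+3,int(u)-2:int(u)+3];d=np.median(d[d>0])
    T=c["camera_from_world"];p=np.linalg.solve(c["K"],[u,v,1.])*d
    return T[:3,:3].T@(p-T[:3,3])
E
python3 - <<'E'
from h import *
for n,boxes in (("top",(205,345,165,295)),("side",(180,305,178,300))):
    c=np.load(n+"0.npz");c={k:c[k] for k in c}
    g=c["color"].astype(int).min(2);x0,x1,y0,y1=boxes
    thr=cv2.threshold(g[y0:y1,x0:x1].astype(np.uint8),0,255,cv2.THRESH_OTSU)
    print(n,thr[0])
    for t in (thr[0],thr[0]+15,thr[0]+30):
      m=(g[y0:y1,x0:x1]>t).astype(np.uint8)
      N,l,s,ce=cv2.connectedComponentsWithStats(m,connectivity=4)
      for i in range(1,N):
        if 150<s[i,4]<4000:
            u,v=ce[i]+[x0,y0];print(t,s[i],(u.round(1),v.round(1)),ray(c,u,v,70).round(1),dep(c,u,v).round(1))
    if n=="top":
        for u,v in((200,240),(300,310),(270,225),(199,178),(373,262)):print(u,v,dep(c,u,v).round(1))
E
```

```text
top 132.0
132.0 [  59   24   58   49 1652] (np.float64(292.9), np.float64(213.0)) [570.8  21.4  70. ] [570.6  21.4  72. ]
132.0 [ 21  59  26  26 408] (np.float64(238.9), np.float64(236.2)) [514.5 145.2  70. ] [514.5 145.2  70. ]
132.0 [ 47  69  26  26 417] (np.float64(264.3), np.float64(246.6)) [491.7  85.7  70. ] [491.7  85.6  70.7]
132.0 [ 73  80  25  25 420] (np.float64(290.0), np.float64(256.9)) [469.3  26.   70. ] [469.3  26.   69.5]
132.0 [ 98  90  26  26 418] (np.float64(315.8), np.float64(267.4)) [446.7 -33.7  70. ] [446.7 -33.6  70.7]
147.0 [  60   29   57   43 1284] (np.float64(294.8), np.float64(214.6)) [567.2  17.   70. ] [567.1  17.1  71.6]
147.0 [ 22  60  24  24 350] (np.float64(238.6), np.float64(236.2)) [514.4 145.6  70. ] [514.4 145.6  70. ]
147.0 [ 48  70  24  24 346] (np.float64(264.2), np.float64(246.5)) [491.9  86.   70. ] [491.9  86.   70.7]
147.0 [ 74  80  24  25 339] (np.float64(290.1), np.float64(257.0)) [469.   25.7  70. ] [469.   25.7  69.5]
147.0 [ 99  91  24  24 352] (np.float64(315.9), np.float64(267.6)) [446.2 -33.9  70. ] [446.2 -33.9  70.7]
200 240 [5
[... 198 characters left out ...]
64(280.5)) [ 589.8 -139.    70. ] [610.7 -72.9  -2.5]
109.0 [ 54  47  61  55 881] (np.float64(269.9), np.float64(263.6)) [551.9 -88.9  70. ] [552.5 -85.6  66.8]
124.0 [ 36   9  26  14 275] (np.float64(228.4), np.float64(193.5)) [513.9 143.2  70. ] [514.3 147.5  67.2]
124.0 [ 28  26  28  15 334] (np.float64(221.5), np.float64(210.9)) [491.6  83.6  70. ] [491.9  88.8  66.3]
124.0 [  62   27   48   40 1534] (np.float64(266.4), np.float64(224.5)) [569.4  16.9  70. ] [569.9  19.8  67.7]
124.0 [ 18  45  31  17 408] (np.float64(213.5), np.float64(230.9)) [469.   23.9  70. ] [469.1  27.9  66.9]
124.0 [  8  66  33  20 504] (np.float64(204.2), np.float64(253.8)) [446.4 -35.5  70. ] [446.3 -31.6  66.6]
```

```bash
cat >> h.py <<'E'
from scipy.spatial.transform import Rotation as Ro
P={4:(514.5,145.0),3:(491.8,85.6),2:(469.1,25.9),1:(446.4,-34.0)}
def go(x,y,z):
    from plant import bot
    o=bot.get_obs();R=Ro.from_euler("xyz",o["tcp_rot"])
    d=R.inv().apply(np.array([x,y,z])-o["tool_pos"])
    a=o["tcp_rot"][2]-2.778
    print("t",o["time"],"pos",o["tool_pos"].round(1),"rot",o["tcp_rot"].round(3),"F",o["contact_force"].round(2),"w",o["grip_width"]);print("shift",d.round(1),"spin",np.degrees(a).round(2))
E
python3 -c "
from h import *
go(*P[4],110)"
```

```text
t 0.1 pos [163.8 498.3 191.7] rot [-3.14  -0.     2.824] F [-0.42  0.84 -0.02] w 91.99923059476068
shift [-443.5 -226.    81.9] spin 2.62
```

Request:
carry_out([
  [1, -50, -25, 0, 0.5],
  [1, -100, -51, 0, 1],
  [1, -150, -77, 0, 1.5],
  [1, -200, -102, 0, 2],
  [1, -250, -127, 10, 2.6],
  [1, -300, -153, 20, 2.6],
  [1, -350, -178, 30, 2.6],
  [1, -400, -204, 45, 2.6],
  [1, -443.5, -226, 65, 2.6],
  [1, -443.5, -226, 80, 2.6],
])

```text
time: 1.35
tool_pos: [516.0, 142.5, 110.5]
tcp_rot: [-3.14, -0.0, 2.774]
contact_force: [-0.9, 0.1, 0.5]
grip_width: 0.7
```

```bash
python3 -c "
from h import *
go(*P[4],75)
from plant import bot
c=bot.capture('side');cv2.imwrite('pics/side1.png',cv2.resize(c['color'][100:310,100:380,::-1],None,fx=2.5,fy=2.5))"
```

```text
t 1.35 pos [516.  142.5 110.5] rot [-3.14  -0.     2.774] F [-0.89  0.07  0.53] w 0.6615743402661747
shift [ 2.3  1.9 35.5] spin -0.22
```

View pics/side1.png

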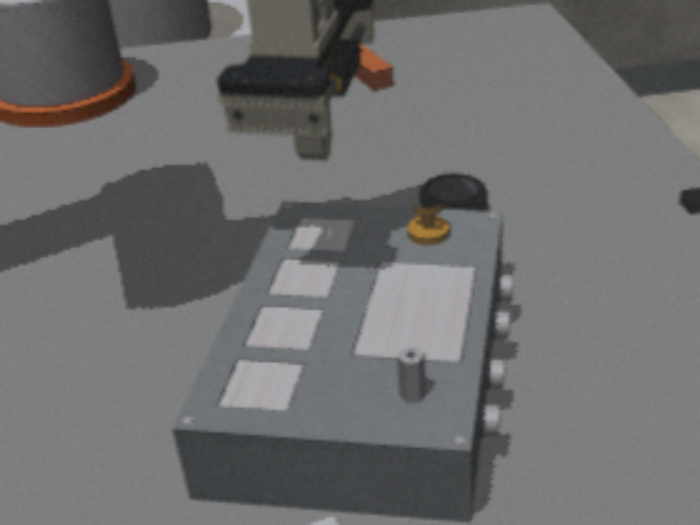

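The closed fingertips, at px (312,150), hang above plate 4, which is at (320,236). Next I'll descend to just above it.

Request:
carry_out([
  [1, 2.3, 1.9, 15, 0],
  [1, 2.3, 1.9, 28, 0],
  [1, 2.3, 1.9, 35, 0],
  [1, 2.3, 1.9, 35, 0],
])

```text
time: 1.9
tool_pos: [511.3, 146.7, 73.5]
tcp_rot: [-3.138, -0.005, 2.776]
contact_force: [-0.2, -0.6, 0.9]
grip_width: 0.4
```

Request:
carry_out([
  [1, 0, 0, 1, 0],
  [1, 0, 0, 2, 0],
  [1, 0, 0, 3, 0],
])

```text
time: 2.28
tool_pos: [511.4, 146.7, 70.7]
tcp_rot: [-3.138, -0.005, 2.776]
contact_force: [0.4, 0.6, -0.0]
grip_width: 0.5
```

Request:
carry_out([
  [1, 0, 0, 1, 0],
  [1, 0, 0, 1, 0],
])

```text
time: 2.52
tool_pos: [511.4, 146.6, 69.6]
tcp_rot: [-3.138, -0.005, 2.776]
contact_force: [0.1, -0.6, 0.8]
grip_width: 0.3
```

Request:
carry_out([
  [1, 0, 0, 1, 0],
  [1, 0, 0, 1, 0],
])

```text
time: 2.78
tool_pos: [511.3, 146.6, 68.6]
tcp_rot: [-3.138, -0.005, 2.776]
contact_force: [-0.5, -0.8, -0.2]
grip_width: 0.2
```

Request:
carry_out([
  [1, 0, 0, 1, 0],
  [1, 0, 0, 1, 0],
])

```text
time: 3.02
tool_pos: [511.3, 146.6, 67.5]
tcp_rot: [-3.138, -0.005, 2.776]
contact_force: [-0.1, -0.3, -0.1]
grip_width: 0.2
```

Request:
carry_out([
  [1, 0, 0, 1, 0],
  [1, 0, 0, 1, 0],
])

```text
time: 3.28
tool_pos: [511.1, 146.6, 66.3]
tcp_rot: [-3.138, -0.005, 2.776]
contact_force: [0.8, 1.2, 0.7]
grip_width: 0.5
```

Request:
carry_out([
  [1, 0, 0, 1, 0],
  [1, 0, 0, 1, 0],
])

```text
time: 3.52
tool_pos: [511.1, 146.6, 65.2]
tcp_rot: [-3.138, -0.005, 2.776]
contact_force: [-0.4, -0.7, -0.6]
grip_width: 0.4
```

```bash
python3 -c "
from h import *
from plant import bot
for n in ('side','top'):
  c=bot.capture(n);np.savez(n+'2.npz',**c)
  x=c['color'][140:300,150:330,::-1] if n=='side' else c['color'][150:310,180:380,::-1]
  cv2.imwrite('pics/%s2.png'%n,cv2.resize(x,None,fx=3.5,fy=3.5))
  print(bot.get_obs()['contact_force'],bot.get_obs()['tool_pos'])"
```

```text
[-0.65048219  0.83093509 -0.01005667] [511.09597659 146.5522613   65.28422071]
[ 0.40925624 -0.77384471 -0.01671598] [511.12351921 146.55327125  65.31219037]
```

View pics/side2.png

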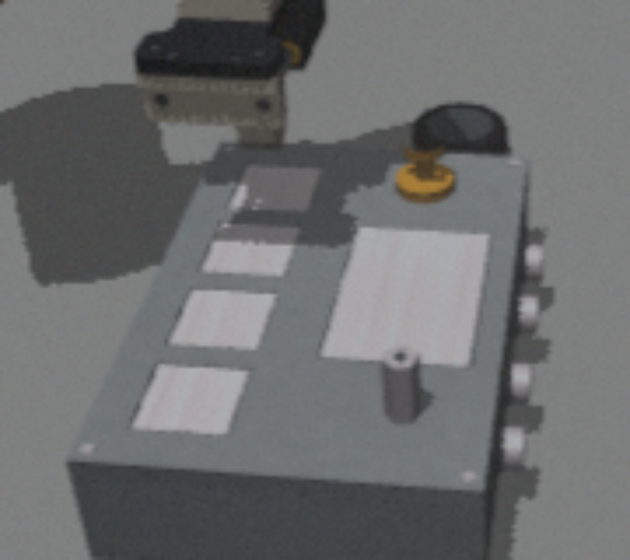

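View pics/top2.png

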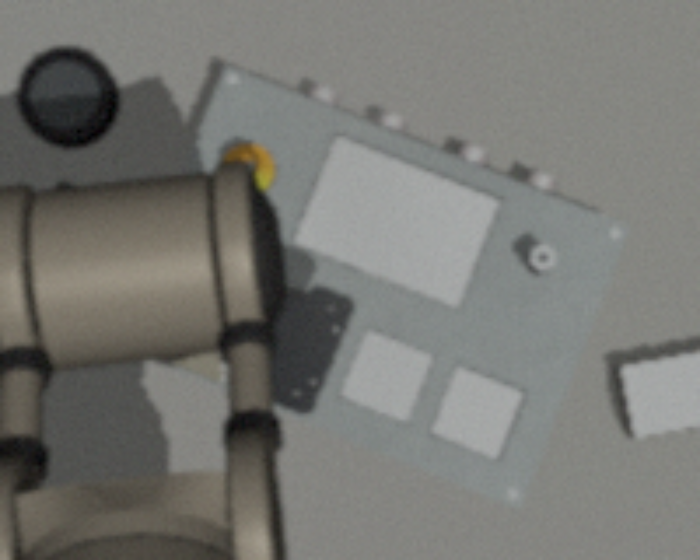

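```bash
python3 -c "
from h import *
c=np.load('side2.npz');c={k:c[k] for k in c}
def pr(p):
  q=c['K']@(c['camera_from_world']@np.r_[p,1])[:3];return (q[:2]/q[2]).round(1)
print(pr([511.1,146.6,65.3]),pr([514.5,145,70]))
for v in range(164,190,2):
  print(v,[tuple(dep(c,u,v).round(0).astype(int)) for u in (221,225,228)])
cv2.imwrite('pics/z.png',cv2.resize(c['color'][150:220,180:270,::-1],None,fx=8,fy=8,interpolation=0))
"
```

```text
[227.1 194.7] [228.6 193. ]
164 [(np.int64(499), np.int64(53), np.int64(193)), (np.int64(506), np.int64(51), np.int64(193)), (np.int64(512), np.int64(51), np.int64(192))]
166 [(np.int64(499), np.int64(54), np.int64(188)), (np.int64(506), np.int64(52), np.int64(188)), (np.int64(512), np.int64(56), np.int64(185))]
168 [(np.int64(499), np.int64(60), np.int64(181)), (np.int64(506), np.int64(57), np.int64(181)), (np.int64(511), np.int64(56), np.int64(181))]
170 [(np.int64(499), np.int64(59), np.int64(177)), (np.int64(506), np.int64(58), np.int64(177)), (np.int64(511), np.int64(56), np.int64(177))]
172 [(np.int64(498), np.int64(60), np.int64(173)), (np.int64(505), np.int64(57), np.int64(173)), (np.int64(510), np.int64(56), np.int64(173))]
174 [(np.int64(498), np.int64(60), np.int64(168)), (np.int64(505), np.int64(58), np.int64(169)), (np.int64(510), np.int64(56), np.int64(169))]
176 [(np.int64(502), np.int64(133), np.int64(121)), (np.int64(504), np.int64(59), np.int64(164)), (np.int64(510), np.int64(57), np.int64(164))]
178 [(np.int64(502), np.int64(133), np.int64(117)), (np.int64(509), np.int64(129), np.int64(118)), (np.int64(516), np.int64(133), np.int64(114))]
180 [(np.int64(501), np.int64(134), np.int64(112)), (np.int64(509), np.int64(130), np.int64(113)), (np.int64(516), np.int64(138), np.int64(107))]
182 [(np.int64(501), np.int64(146), np.int64(99)), (np.int64(509), np.int64(141), np.int64(101)), (np.int64(516), np.int64(144), np.int64(98))]
184 [(np.int64(503), np.int64(186), np.int64(70)), (np.int64(512), np.int64(183), np.int64(70)), (np.int64(518), np.int64(181), np.int64(70))]
186 [(np.int64(502), np.int64(181), np.int64(68)), (np.int64(511), np.int64(178), np.int64(68)), (np.int64(517), np.int64(177), np.int64(68))]
188 [(np.int64(501), np.int64(172), np.int64(69)), (np.int64(510), np.int64(170), np.int64(68)), (np.int64(516), np.int64(169), np.int64(68))]
```

View pics/z.png

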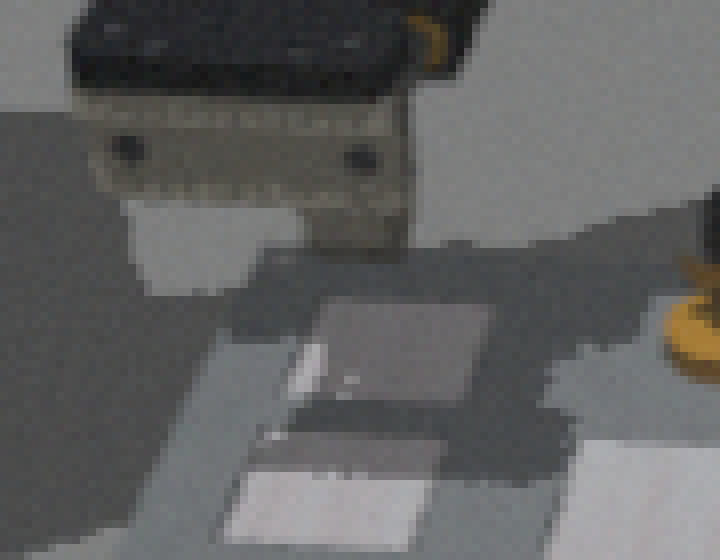

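Depth puts the fingertips near z≈100–108, while the reported TCP is at z=65, so the two disagree. I'll check this against the first picture.

```bash
python3 -c "
from h import *
from plant import bot
c=np.load('side0.npz');c={k:c[k] for k in c}
def pr(p):
  q=c['K']@(c['camera_from_world']@np.r_[p,1])[:3];return (q[:2]/q[2]).round(1)
yax=np.array([.312,.95,0])
t=np.array([163.8,498.3,191.6])
print(pr(t),pr(t+55*yax),pr(t-55*yax),pr(t-[0,0,-35]-55*yax))
for p in ((47,80),(47,84),(47,87),(48,92),(70,70),(70,74),(70,77),(70,82)):
  print(p,dep(c,*p).round(0))
cv2.imwrite('pics/z0.png',cv2.resize(c['color'][20:110,0:100,::-1],None,fx=7,fy=6.6,interpolation=0))
print(bot.tcp_to_grasp)
"
```

```text
[65.9 98.3] [76.7 90.9] [ 54.  106.3] [48.7 91.9]
(47, 80) [154. 441. 255.]
(47, 84) [151. 439. 247.]
(47, 87) [149. 438. 240.]
(48, 92) [-312. 1905. -210.]
(70, 70) [183. 542. 247.]
(70, 74) [180. 543. 238.]
(70, 77) [178. 542. 230.]
(70, 82) [-181. 1911. -167.]
18.8
```

View pics/z0.png

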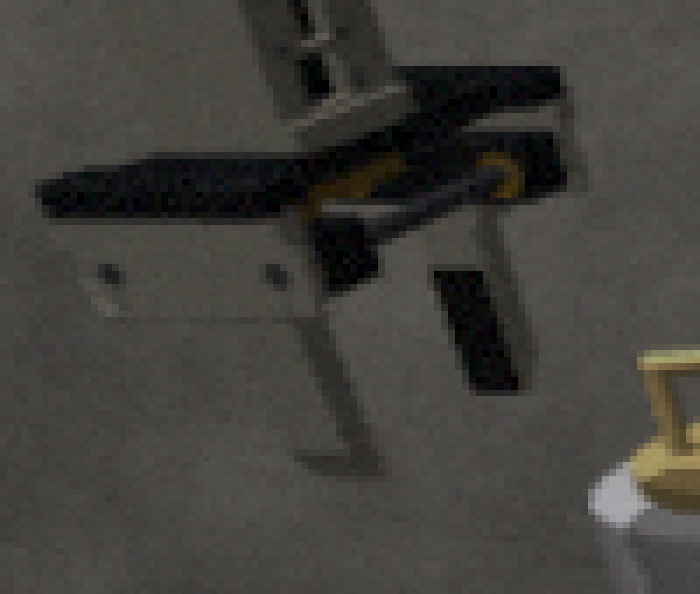

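The pictures show the fingertips about 35–40 mm above the reported TCP. They were at about 230 versus 192 at the start, and at about 105 versus 65 now, so the z reading carries a constant offset. I'll trust the pictures and contact force and go down carefully.

Request:
carry_out([
  [1, 0, 0, 7, 0],
  [1, 0, 0, 14, 0],
  [1, 0, 0, 20, 0],
  [1, 0, 0, 24, 0],
  [1, 0, 0, 26, 0],
  [1, 0, 0, 26, 0],
])

```text
time: 4.38
tool_pos: [511.0, 146.5, 39.2]
tcp_rot: [-3.138, -0.005, 2.776]
contact_force: [-0.4, 0.6, 0.8]
grip_width: 0.0
```

```bash
python3 -c "
from h import *
from plant import bot
o=bot.get_obs();print(o['tool_pos'],o['contact_force'])
c=bot.capture('side');np.savez('side3.npz',**c)
for v in range(184,204,2):
  print(v,[tuple(dep(c,u,v).round(0).astype(int).tolist()) for u in (221,225,228)])
cv2.imwrite('pics/z3.png',cv2.resize(c['color'][150:220,180:270,::-1],None,fx=8,fy=8,interpolation=0))
"
```

```text
[510.96955134 146.54236363  39.2483563 ] [-0.41595969  0.61676171  0.82997246]
184 [(496, 61, 147), (503, 58, 148), (508, 56, 148)]
186 [(495, 61, 143), (502, 59, 143), (508, 57, 143)]
188 [(499, 133, 93), (502, 58, 139), (507, 57, 139)]
190 [(499, 134, 87), (507, 131, 88), (513, 131, 87)]
192 [(499, 145, 75), (507, 139, 78), (513, 138, 78)]
194 [(498, 146, 69), (507, 145, 69), (513, 142, 70)]
196 [(497, 141, 68), (506, 139, 68), (512, 136, 68)]
198 [(497, 134, 68), (505, 130, 68), (511, 130, 68)]
200 [(496, 126, 68), (504, 123, 68), (510, 121, 68)]
202 [(495, 118, 68), (503, 116, 68), (509, 114, 68)]
```

View pics/z3.png

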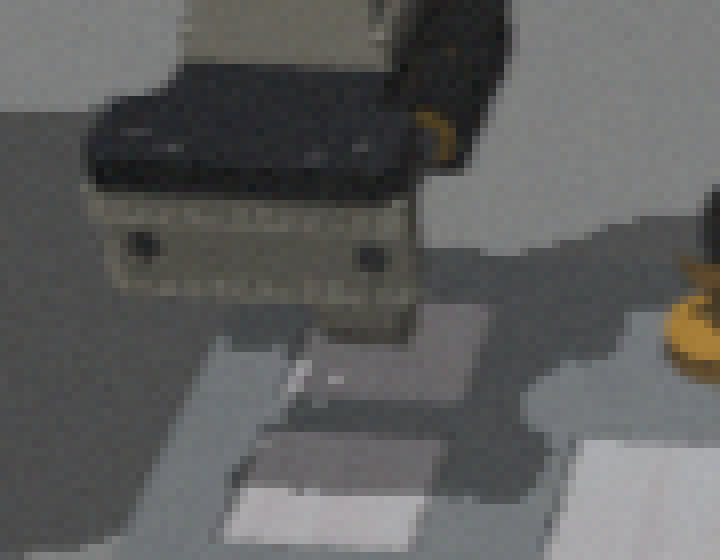

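The tip, at px (226,192) in the full frame, is now about 14 mm above plate 4 and laterally within it. Now I'll feel downwards.

Request:
carry_out([
  [1, -2, -2, 4, 0],
  [1, -2, -2, 8, 0],
  [1, -2, -2, 10, 0],
  [1, -2, -2, 11, 0],
])

```text
time: 4.92
tool_pos: [513.0, 143.9, 34.9]
tcp_rot: [-3.139, -0.001, 2.777]
contact_force: [-20.3, -4.1, 63.0]
grip_width: 0.1
```

Request:
carry_out([
  [1, 0, 0, 1, 0],
  [1, 0, 0, 1, 0],
])

```text
time: 5.18
tool_pos: [513.9, 143.9, 35.3]
tcp_rot: [-3.141, 0.001, 2.777]
contact_force: [-4.1, -1.3, 16.1]
grip_width: 0.7
```

Request:
carry_out([
  [1, 0, 0, 1, 0],
  [1, 0, 0, 1, 0],
])

```text
time: 5.42
tool_pos: [513.9, 143.9, 35.3]
tcp_rot: [-3.141, 0.001, 2.777]
contact_force: [-5.5, -0.4, 16.3]
grip_width: 0.3
```

Request:
carry_out([
  [1, 0, 0, 1, 0],
  [1, 0, 0, 1, 0],
])

```text
time: 5.68
tool_pos: [513.9, 143.9, 35.3]
tcp_rot: [-3.141, 0.001, 2.777]
contact_force: [-5.5, -0.4, 16.4]
grip_width: 0.4
```

Contact came at reading z≈35 (63 N peak), which is higher up than I reckoned. To tell a rigid plate from a bottomed catch, I'll back off 2 mm and see if spring force remains.

Request:
carry_out([
  [1, 0, 0, -1.5, 0],
  [1, 0, 0, -1.5, 0],
])

```text
time: 5.92
tool_pos: [513.9, 143.8, 36.3]
tcp_rot: [-3.141, 0.001, 2.777]
contact_force: [0.5, -0.7, -0.0]
grip_width: 0.3
```

```bash
python3 -c "
from h import *
from plant import bot
c=bot.capture('side');np.savez('side4.npz',**c)
cv2.imwrite('pics/z4.png',cv2.resize(c['color'][140:290,160:320,::-1],None,fx=4,fy=4,interpolation=0))
for i in range(3): bot.capture('top');o=bot.get_obs();print(o['tool_pos'],o['contact_force'])
"
```

```text
[513.70971077 143.7916999   36.17814053] [-0.46265659 -0.57307803 -0.25573055]
[513.67554736 143.79278256  36.20920351] [ 0.18891376 -0.18628388  0.22595823]
[513.70426744 143.81817927  36.29632359] [ 0.4930023   0.74087139 -1.09237743]
```

View pics/z4.png

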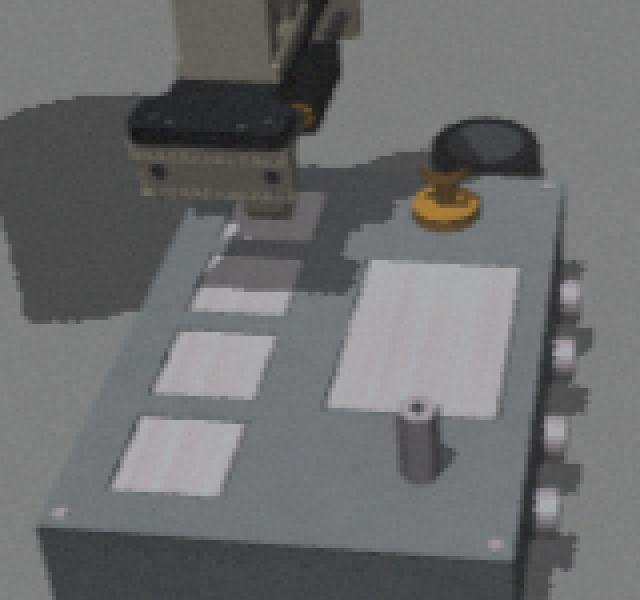

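Plate 4 is rigid: there's no force after backing off 1 mm, and the hatch at px (430,335) is still shut. The true tip sits at the reading plus about 34 mm. Next is plate 3, 64 mm along tool −y.

Request:
carry_out([
  [1, 0, 0, -6, 0],
  [1, 0, 0, -12, 0],
  [1, 0, -32, -12, 0],
  [1, 0, -64, -12, 0],
  [1, 0, -64, -8, 0],
  [1, 0, -64, -3, 0],
  [1, 0, -64, -2, 0],
  [1, 0, -64, -2, 0],
])

```text
time: 7.12
tool_pos: [491.0, 84.6, 38.2]
tcp_rot: [-3.141, 0.001, 2.778]
contact_force: [-0.7, -0.4, -0.1]
grip_width: 0.2
```

Request:
carry_out([
  [1, 0, 0, 1, 0],
  [1, 0, 0, 1, 0],
])

```text
time: 7.38
tool_pos: [491.0, 84.8, 37.1]
tcp_rot: [-3.141, 0.0, 2.778]
contact_force: [0.8, -0.1, -0.7]
grip_width: 0.5
```

Request:
carry_out([
  [1, 0, 0, 1, 0],
  [1, 0, 0, 1, 0],
])

```text
time: 7.62
tool_pos: [490.9, 84.8, 36.1]
tcp_rot: [-3.14, 0.0, 2.778]
contact_force: [-1.0, -0.7, -0.4]
grip_width: 0.7
```

Request:
carry_out([
  [1, 0, 0, 1, 0],
  [1, 0, 0, 1, 0],
])

```text
time: 7.88
tool_pos: [491.0, 84.8, 35.2]
tcp_rot: [-3.141, 0.001, 2.778]
contact_force: [-0.2, -0.4, 1.3]
grip_width: 0.4
```

Request:
carry_out([
  [1, 0, 0, 1, 0],
  [1, 0, 0, 1, 0],
])

```text
time: 8.12
tool_pos: [491.0, 84.8, 34.3]
tcp_rot: [-3.141, 0.001, 2.778]
contact_force: [-1.1, 0.7, 2.8]
grip_width: 0.3
```

Plate 3 gives: the reading fell to z=34.3 with only 2.8 N. I'll press on.

Request:
carry_out([
  [1, 0, 0, 1, 0],
  [1, 0, 0, 1, 0],
])

```text
time: 8.38
tool_pos: [491.0, 84.8, 33.3]
tcp_rot: [-3.141, 0.001, 2.778]
contact_force: [-0.8, -0.1, 3.2]
grip_width: 0.3
```

Request:
carry_out([
  [1, 0, 0, 1, 0],
  [1, 0, 0, 1, 0],
])

```text
time: 8.62
tool_pos: [491.1, 84.8, 32.2]
tcp_rot: [-3.141, 0.001, 2.778]
contact_force: [-1.3, -0.6, 3.0]
grip_width: 0.7
```

Request:
carry_out([
  [1, 0, 0, 1, 0],
  [1, 0, 0, 1, 0],
])

```text
time: 8.88
tool_pos: [491.1, 84.8, 31.1]
tcp_rot: [-3.141, 0.001, 2.778]
contact_force: [-1.3, -0.2, 3.7]
grip_width: 0.7
```

Request:
carry_out([
  [1, 0, 0, 1, 0],
  [1, 0, 0, 1, 0],
])

```text
time: 9.12
tool_pos: [491.1, 84.8, 30.3]
tcp_rot: [-3.141, 0.001, 2.778]
contact_force: [-1.1, 0.3, 6.2]
grip_width: 0.5
```

```bash
python3 -c "
from h import *
from plant import bot
c=bot.capture('side')
cv2.imwrite('pics/z5.png',cv2.resize(c['color'][140:290,160:320,::-1],None,fx=4,fy=4,interpolation=0))
"
```

```text
(no output)
```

View pics/z5.png

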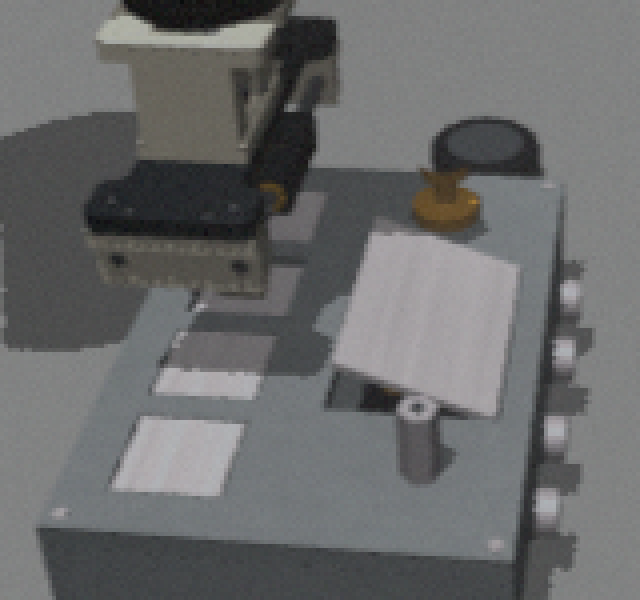

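The hatch, at px (430,320), is up with its near edge lifted, and the foot and standoff are in place. I'll wait briefly, then withdraw straight up.

Request:
carry_out([
  [1, 0, 0, 0, 0],
  [1, 0, 0, 0, 0],
  [1, 0, 0, 0, 0],
  [1, 0, 0, 0, 0],
  [1, 0, 0, -4, 0],
  [1, 0, 0, -12, 0],
  [1, 0, 0, -40, 0],
  [1, 0, 0, -80, 0],
  [1, 0, 0, -120, 0],
  [1, 0, 0, -150, 0],
])

```text
time: 10.42
tool_pos: [491.2, 85.0, 182.3]
tcp_rot: [-3.141, 0.002, 2.778]
contact_force: [0.8, -0.6, -0.1]
grip_width: 0.3
```

Request:
carry_out([
  [1, 40, 0, 0, 0],
  [1, 80, 0, 0, 0],
  [1, 80, 50, 0, 0],
  [1, 80, 100, 0, 0],
  [1, 80, 150, 0, 0],
  [1, 80, 200, 0, 0],
  [1, 80, 200, 0, 0],
])

```text
time: 11.3
tool_pos: [487.8, 303.0, 181.4]
tcp_rot: [-3.141, 0.002, 2.781]
contact_force: [0.4, -1.1, 0.4]
grip_width: 0.2
```

Run:
```python
from h import *
from plant import bot
o=bot.get_obs();print(o['time'],o['tool_pos'],o['contact_force'],abs(o['dq']).max())
a=bot.capture('side');b=bot.capture('top')
i1=cv2.resize(a['color'][140:350,150:330,::-1],(390,455));i2=cv2.resize(b['color'][150:310,180:400,::-1],(410,298))
im=np.zeros((455,800,3),np.uint8);im[:,:390]=i1;im[:298,390:]=i2
cv2.imwrite('pics/end.png',im)
t0=np.load('top0.npz')['color'].astype(int)
d=abs(t0-b['color'].astype(int)).max(2)
for n,(u,v) in dict(foot=(250,198),standoff=(334,223),puck=(199,178),block=(373,262)).items():
    print(n,'max diff',d[v-10:v+10,u-10:u+10].max(),d[v-10:v+10,u-10:u+10].mean().round(1))
```

```text
11.3 [487.84399193 302.957419   181.42570695] [ 0.44022529 -1.10816703  0.3886795 ] 0.07254619344395072
foot max diff 20 9.6
standoff max diff 21 10.2
puck max diff 19 6.8
block max diff 19 12.1
```

View pics/end.png

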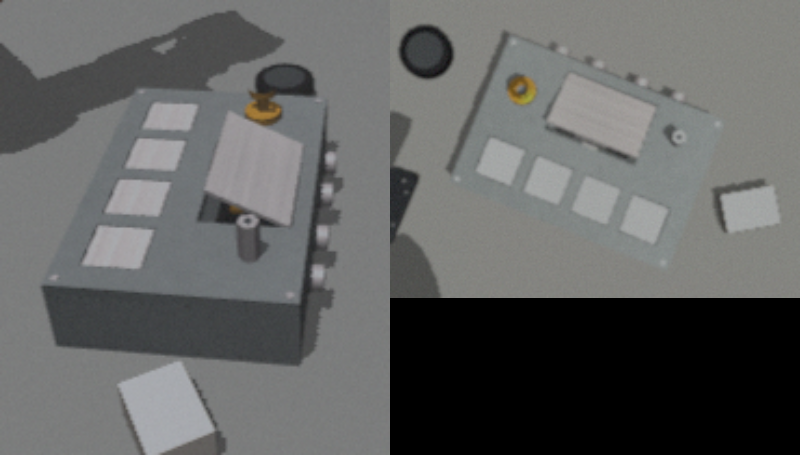

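In both views the hatch stands open (side px (255,170), top (600,115)). The plates look flush, all four bystanders are where they were, and the hand is clear.

```bash
python3 -c "
from plant import bot
print(bot.close_job())"
```

```text
the job is handed in; nothing more can be done
None
```

The catch was plate 3. I pressed it in until the hatch sprang up, then took the hand well away and handed the job in at about 11.4 s. No verdict was reported.

- **Plates:** Plate 4 was felt first and is a rigid blank: 16 N for 1 mm of commanded push, and no force once I backed off. Plate 3 sank about 5 mm at 1–6 N. I did not need to touch plates 1 and 2.
- **Final check:** The last pictures show the hatch open and the plates looking flush. The foot, standoff, puck and block show no visible change in the before/after image comparison. The force reading was about zero apart from noise. I judged the hatch angle and plate height by eye and did not measure them.
- **Disagreement in the tool height:** The real fingertips sit about 34 mm above the reported TCP height (34–40 mm across the camera and contact readings). I relied on the cameras and contact force instead.
- **Hard first touch:** I still misjudged that gap on the first touch of plate 4, which briefly reached about 63 N of wrist force in the end-of-call reading. That is below the 120 N wrist limit. The load came through the fingertips, not the arm or gripper body.

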